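# Knock the casting mould's locking pins home

## Task

Take the mallet by its handle and, with brisk blows of its head, knock both steel pins of the aluminium casting mould down until their heads rest fully home on the mould. Then put the mallet back on the cutting mat, its head within the mat, and let go of it. Touch the pins only with the mallet and leave the screwdriver, the bottle and the tape ring where they are.

Things in the scene. Friction and masses are not known exactly. Their poses are not given: they have to be found in the camera images.
- mallet: mallet of 0.42 kg: barrel head (white plastic faces, dark steel band), 54 mm diameter (57 mm over the band) and 80 mm tall, standing on one flat face with its wooden handle level. Origin: centre of the lower face; z up along the head's axis; the handle runs along its -x, from the head to 167 mm from the head's axis, 22 mm wide (y), 28 mm tall (z), centred 40 mm above the lower face
- mallet_head (a point): centre of the mallet's head, 40 mm from each face
- mallet_grip (a point): point in the middle of the handle's section, 65 mm from the head's axis: a good place to grip from above, fingers closing along the mallet's y
- mat: dark cutting mat with a light grid, 360 (x) x 280 (y) x 3 mm, fixed flat on the table; the mallet starts on it. Origin: centre of its underside
- mould: aluminium casting mould of two slabs, 90 (x) x 200 (y) x 50 mm tall, fixed to the table. Origin: centre of its underside, z up. Two steel pins stand in its top at y = +60 mm (pin_a) and y = -60 mm (pin_b), x = 0; the dark round spot between them is only the filling hole
- pin_a_top (a point): centre of the top of pin_a's flat round head (36 mm diameter, 10 mm thick, on a 16 mm shank). It is 60 mm above the table when the pin is fully home
- pin_b_top (a point): the same for pin_b
- pin_a (a joint): how far pin_a has been driven down, m: 0 = head's underside 30 mm above the mould's top, 0.030 = fully home, head resting on the mould. It grips its hole like a spring pin: it takes about 7 to 10 N to move and stays where it is left
- pin_b (a joint): the same for pin_b
- screwdriver: screwdriver, 180 mm long, lying across the far end of the cutting mat; a bystander. Origin: on its axis
- glue: upright bottle, 56 mm diameter, 130 mm tall, behind the mould; a bystander. Origin: centre of its underside
- tape: cardboard tape ring lying flat, 90 mm across, 25 mm high, behind the mould; a bystander. Origin: centre of its underside
Not all that is in view belongs to the job. Of the things like the mallet, leave any that is pink, purple or turquoise; of the rest the larger one is meant.

How it is judged:
By the outcome, as a careful person would: the job done as asked, in the order asked, and still so for the second after the job is handed in, with the robot touching nothing.
It also fails if it takes over 45 s, if anything falls off the work surface, if the arm or the gripper's body presses on something with over 40 N, if the wrist force passes 120 N, or if a joint passes its speed limit or range.

## Robot

A 6-joint arm with a two-finger parallel gripper is mounted at the origin on the work surface. World frame = base frame: x ahead of the robot, y to its left, z up, the work surface at z = 0. Lengths are in m, angles in rad, forces in N, time in s.
With the tool pointing down it reaches from about 0.25 to 0.775 m from the base axis. Payload 4 kg.
Tool frame: the origin (TCP) lies between the finger pads; the fingertips stand 11 mm ahead of it and the grasp point (between the pads) lies 8 mm behind it (robot.tip_extent is the z of the fingertips in the tool frame, in m); z points along the fingers, y is the line along which they close (so a half turn about z gives the same grasp; the last joint's range is limited). The gripper opens to 94 mm and grips with 3 to 60 N. Pads are 16 mm wide; open, the fingers measure 119 mm over their backs; the gripper's body (75 mm by 177 mm) begins 78 mm behind the grasp point.
Start: joints at [1.152, 0.087, 1.371, -0, 1.684, -0.103], TCP at [0.171, 0.523, 0.217] pointing down, gripper open.
Joint ranges: [-3.1, 3.1], [-0.76, 2.03], [0.27, 2.55], [-1.08, 4.22], [0.17, 2.65], [-2.57, 2.57]. Speed limits (rad/s): [2.79, 2.79, 3.14, 3.14, 3.14, 3.14].

## Interface

Orientations are given as [roll, pitch, yaw] about the fixed x, y, z axes, in that order (R = Rz(yaw) Ry(pitch) Rx(roll)).
In Python, from bench import robot, imaging gives the robot as it stands.
- The arm moves only by the shell command python3 -m pendant 'ROWS'. ROWS is JSON, a list of rows, each a list of 7 numbers: the shift along the world's x, y, z in cm, then the turn, a rotation vector about the world's x, y, z in degrees, then the opening, from 0 (shut) to 1 (fully open). In form: [[dx, dy, dz, ax, ay, az, jaw], ...]. A call has 1 to 8 rows; each row shifts and turns the commanded pose from where the row before left it; what a row does not reach is not made up. A row lasts 1/10 s, in which the tool goes at most 50 mm and 8.59 degrees, less where a joint would pass 70% of its speed; a pose out of reach is approached as far as the arm can. A call is refused whole if a number of a shift passes 5 or a number of a turn 8.59, either way. A call with a gripper value outside its range is refused whole. The fingers move at their own pace and stop on an object; the grip force is fixed at half the most. Time passes only in rows, so rows that do not move let the fingers close. It gives the time, the measured TCP pose, the force, the opening and the grip force at its end, in the units of the state.
- robot.get_obs(): the state, without advancing time (a new reading comes with each control period).
- imaging.snapshot(name): name is "scene" or "top" or "wrist"; returns the picture (480x640x3 uint8, red, green, blue); there is no depth.
- imaging.camera_params(name): a dict with "camera_matrix" (3x3 intrinsics, pixels), "k1" (the pictures are not rectified: a ray, as slopes to the right and down, at radius r is drawn at 1 + k1 r^2 times it, then the intrinsics apply), "R" (3x3) and "t" (3): a world point X has camera coordinates R X + t. Camera axes: x right, y down, z forward; pixel columns grow to the right and rows downward; lengths in m; the calibration is good to about 2 mm. A picture is of the moment at which its call begins: read the wrist's pose just before it. camera_params takes no time and is no camera call; for the wrist camera it gives the pose at the moment of the call.
- robot.close_job(): hands the job in; it is judged then, once.
The state is a dict: "time": time; "joint_positions": joint angles; "qvel": joint speeds; "joint_torque": joint torques, N m; "tool_pos": TCP position; "ee_rot": TCP orientation; "wrist_force": force on the tool from outside, world axes, zero at the start; "wrist_torque": the same for the moment, N m; "width": finger opening in m; "finger_force": force on a finger pad.
Only numpy, scipy, OpenCV 4.12 (cv2) and the standard library are available. Lean on these libraries where they do the work, as an engineer would, in place of code of your own. Each camera call takes 0.05 s, during which the arm holds its last target. There are 200 camera calls.

## Working session

There is one attempt and no reset: what is moved stays moved. The work goes in short steps, Python scripts to look and compute and a shell command to move; the robot and the scene stay as the last step left them, time stands still between calls to the robot, and variables do not carry over. Pictures are saved under pics/ and viewed, at most 10 in all, crops included, and the job is handed in when it is done.

```bash
mkdir -p pics
cat > h.py <<'E'
import numpy as np, cv2
from bench import robot, imaging
def ray(cam,u,v):
    p=imaging.camera_params(cam);K=np.array(p["camera_matrix"]);R=np.array(p["R"]);t=np.array(p["t"])
    d=np.array([(u-K[0,2])/K[0,0],(v-K[1,2])/K[1,1]]);s=d.copy()
    for _ in range(20): s=d/(1+p["k1"]*(s@s))
    return -R.T@t, R.T@np.array([s[0],s[1],1])
def onz(cam,u,v,z):
    o,d=ray(cam,u,v); return (o+d*(z-o[2])/d[2]).round(4)
def proj(cam,X):
    p=imaging.camera_params(cam);K=np.array(p["camera_matrix"])
    c=np.array(p["R"])@np.array(X)+np.array(p["t"]);s=c[:2]/c[2];s=s*(1+p["k1"]*(s@s))
    return (K[:2,:2]@s+K[:2,2]).round(1)
def tri(c1,p1,c2,p2):
    o1,d1=ray(c1,*p1);o2,d2=ray(c2,*p2)
    a=np.linalg.lstsq(np.c_[d1,-d2],o2-o1,rcond=None)[0]
    return ((o1+a[0]*d1+o2+a[1]*d2)/2).round(4), np.linalg.norm(o1+a[0]*d1-o2-a[1]*d2)
E
python3 - <<'E'
from h import *
for n in("top","scene"):
    cv2.imwrite(f"pics/{n}0.png",imaging.snapshot(n)[:,:,::-1])
print(robot.get_obs(), robot.tip_extent)
E
```

```text
{'time': 0.1, 'joint_positions': array([ 1.15185570e+00,  8.79042090e-02,  1.37207794e+00, -1.25910572e-05,
        1.68361981e+00, -1.03128163e-01]), 'qvel': array([-0.0002056 , -0.00042454, -0.00341545, -0.00043226, -0.00167954,
        0.00061705]), 'joint_torque': array([ 1.90256127e-03, -3.41252375e+01, -3.03301585e+01,  7.19815842e-02,
        3.04627733e-02, -1.01890757e-04]), 'tool_pos': array([0.17065421, 0.52235879, 0.21542136]), 'ee_rot': array([-3.13959274e+00, -1.94400739e-04,  2.82577859e+00]), 'wrist_force': array([0.10007316, 0.30509351, 0.21931285]), 'wrist_torque': array([ 0.00594389, -0.00934503, -0.00937663]), 'finger_force': 0.0, 'width': 0.09380572292913818} 0.011
```

View pics/top0.png

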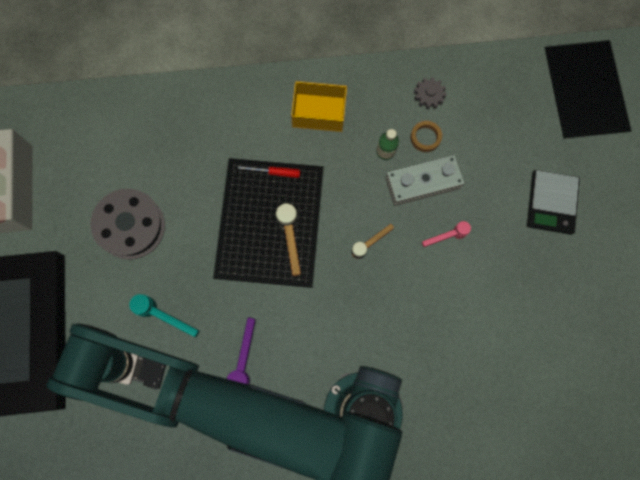

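View pics/scene0.png

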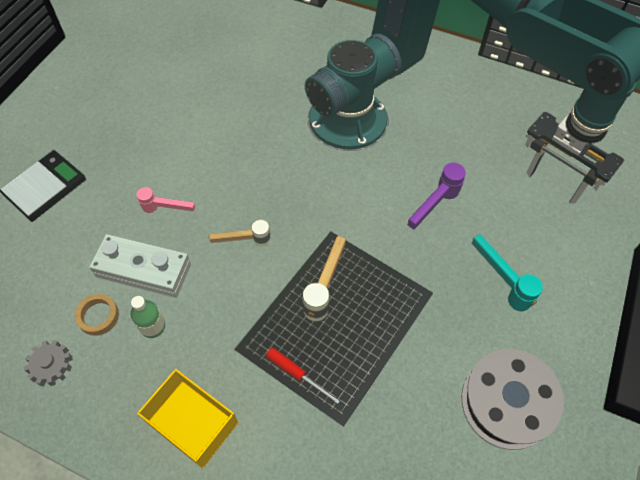

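Both views show the mallet-like things. In the top view they are:
- white/wood large, on the mat: (286,213)
- white/wood small: (360,249)
- pink: (463,229)
- turquoise: (142,305)
- purple: (238,378)

By the description it is the large one on the mat. The mould is at (425,179), with pin heads at about (407,180) and (448,170).

Run:
```python
from h import *
T=cv2.imread("pics/top0.png");S=cv2.imread("pics/scene0.png")
def comp(img,lo,hi,box,name):
    x0,y0,x1,y1=box
    m=np.zeros(img.shape[:2],np.uint8);m[y0:y1,x0:x1]=cv2.inRange(cv2.cvtColor(img,cv2.COLOR_BGR2HSV),lo,hi)[y0:y1,x0:x1]
    c=max(cv2.findContours(m,cv2.RETR_EXTERNAL,cv2.CHAIN_APPROX_NONE)[0],key=cv2.contourArea)
    print(name,cv2.contourArea(c),cv2.minEnclosingCircle(c),cv2.minAreaRect(c)); return c
h=comp(T,(15,10,150),(45,90,255),(265,195,310,235),"headT")
hs=comp(S,(15,5,150),(45,90,255),(295,275,340,310),"headS")
w=comp(T,(8,90,80),(25,255,255),(275,220,310,285),"handleT")
ws=comp(S,(8,90,80),(25,255,255),(315,230,350,290),"handleS")
mt=comp(T,(0,0,0),(180,255,45),(200,150,335,295),"mat")
hc=cv2.minEnclosingCircle(h)[0]; H=onz("top",*hc,.083)
M=cv2.moments(w);W=onz("top",M['m10']/M['m00'],M['m01']/M['m00'],.057)
print("head",H,"handle centroid",W,np.degrees(np.arctan2(*(H-W)[1::-1])),np.linalg.norm(H-W))
print("headS",onz("scene",*cv2.minEnclosingCircle(hs)[0],.083))
M=cv2.moments(ws);print("handleS",onz("scene",M['m10']/M['m00'],M['m01']/M['m00'],.057))
print("mat corners",[onz("top",*p,.003) for p in cv2.boxPoints(cv2.minAreaRect(mt))])
a=cv2.resize(T[145:215,375:475],None,fx=4,fy=4,interpolation=cv2.INTER_CUBIC)
b=cv2.resize(T[190:290,260:330],None,fx=2.8,fy=2.8,interpolation=cv2.INTER_CUBIC)
c=cv2.resize(S[225:345,75:200],None,fx=3,fy=3,interpolation=cv2.INTER_CUBIC)
o=np.zeros((560,780,3),np.uint8);o[:280,:400]=a;o[280:,:196]=b;o[:360,400:775]=c
cv2.imwrite("pics/crop.png",o)
```

```text
headT 243.0 ((285.77777099609375, 213.0), 9.276387214660645) ((286.0, 212.5), (17.0, 18.0), 90.0)
headS 464.0 ((315.5061340332031, 294.7852783203125), 13.066536903381348) ((315.5, 294.5), (23.0, 25.0), 90.0)
handleT 381.5 ((291.5, 249.5), 25.62235450744629) ((291.9353332519531, 249.42495727539062), (51.107994079589844, 8.699234008789062), 80.21759033203125)
handleS 517.5 ((332.81097412109375, 261.56707763671875), 26.088438034057617) ((331.7931213378906, 261.0172424316406), (11.513111114501953, 51.808998107910156), 21.801410675048828)
mat 11438.5 ((268.5, 222.5), 77.08771514892578) ((268.08648681640625, 222.14642333984375), (98.55026245117188, 120.9933090209961), 5.273896217346191)
head [0.541  0.1491 0.083 ] handle centroid [0.4446 0.1424 0.057 ] 3.9757820500060888 0.10006922603877781
headS [0.5453 0.1501 0.083 ]
handleS [0.4454 0.1444 0.057 ]
mat corners [array([0.3978, 0.3686, 0.003 ]), array([0.7509, 0.3124, 0.003 ]), array([0.6935, 0.0299, 0.003 ]), array([0.3442, 0.0988, 0.003 ])]
```

View pics/crop.png

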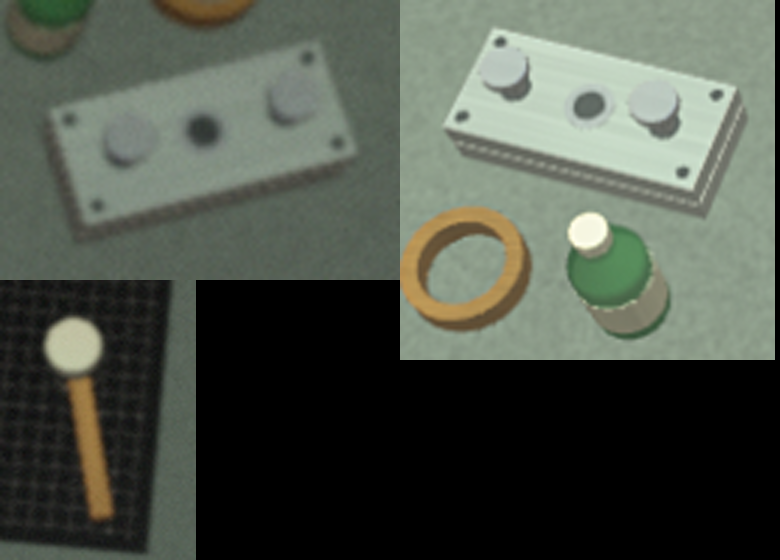

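The crop confirms the choice: a pale head and wooden handle on the mat. It also gives the pin-top discs, at about (407.5,178.3) and (448.2,169.3) in the top view, and (110,246.5) and (159.7,258) in the scene view.

Run:
```python
from h import *
L=((407.5,178.3),(159.7,258)); Rr=((448.2,169.3),(110,246.5)); F=((425.6,177.4),(138.3,259.7))
for n,(a,b) in dict(L=L,R=Rr,F=F).items():
    print(n,tri("top",a,"scene",b),[onz("top",*a,z) for z in(.05,.07,.09)],[onz("scene",*b,z) for z in(.05,.07,.09)])
print("head tri",tri("top",(285.8,213),"scene",(315.5,294.8)))
```

```text
L (array([ 0.6043, -0.1924,  0.084 ]), np.float64(0.0021208867559715807)) [array([ 0.6161, -0.2006,  0.05  ]), array([ 0.6095, -0.1963,  0.07  ]), array([ 0.6028, -0.1921,  0.09  ])] [array([ 0.5912, -0.2083,  0.05  ]), array([ 0.5988, -0.1983,  0.07  ]), array([ 0.6064, -0.1882,  0.09  ])]
R (array([ 0.6218, -0.3109,  0.0762]), np.float64(0.00041754347443027033)) [array([ 0.6307, -0.3182,  0.05  ]), array([ 0.6238, -0.3125,  0.07  ]), array([ 0.6169, -0.3067,  0.09  ])] [array([ 0.6124, -0.3269,  0.05  ]), array([ 0.6196, -0.3148,  0.07  ]), array([ 0.6268, -0.3027,  0.09  ])]
F (array([ 0.614 , -0.2515,  0.0477]), np.float64(0.0012207005634866405)) [array([ 0.6135, -0.2515,  0.05  ]), array([ 0.6069, -0.2466,  0.07  ]), array([ 0.6002, -0.2417,  0.09  ])] [array([ 0.6146, -0.2496,  0.05  ]), array([ 0.6218, -0.2389,  0.07  ]), array([ 0.6289, -0.2281,  0.09  ])]
head tri (array([0.5427, 0.1491, 0.077 ]), np.float64(0.00020096205494708665))
```

```bash
python3 -m pendant '[[3.2,-3.7,0,0,0,2.2,1],[3.2,-3.7,0,0,0,2.2,1],[3.2,-3.7,0,0,0,2.2,1],[3.2,-3.7,0,0,0,2.2,1],[3.2,-3.7,0,0,0,2.2,1],[3.2,-3.7,0,0,0,2.2,1],[3.2,-3.7,0,0,0,2.2,1],[3.2,-3.7,0,0,0,2.2,1]]'; python3 -m pendant '[[3.2,-3.7,0,0,0,2.2,1],[3.2,-3.7,0,0,0,2.2,1],[0,0,0,0,0,0,1]]'
python3 - <<'E'
from h import *
o=robot.get_obs();print(o["tool_pos"],np.degrees(o["ee_rot"]),o["time"])
I=imaging.snapshot("wrist");cv2.imwrite("pics/w1.png",I[:,:,::-1])
print(proj("wrist",[.542,.149,.083]),proj("wrist",[.497,.146,.057]))
E
```

```text
time: 0.9
tool_pos: [0.4275, 0.225, 0.2161]
ee_rot: [3.141, -0.0, 3.135]
wrist_force: [0.5, 1.7, 0.9]
width: 0.0939
finger_force: 0.0
time: 1.2
tool_pos: [0.4934, 0.1482, 0.2152]
ee_rot: [-3.139, -0.001, -3.081]
wrist_force: [-1.1, -0.4, -0.3]
width: 0.0938
finger_force: 0.0
[0.49338243 0.14816158 0.21516611] [-1.79867716e+02 -6.09960289e-02 -1.76501472e+02] 1.2
[317.  288.1] [317.  231.8]
```

View pics/w1.png

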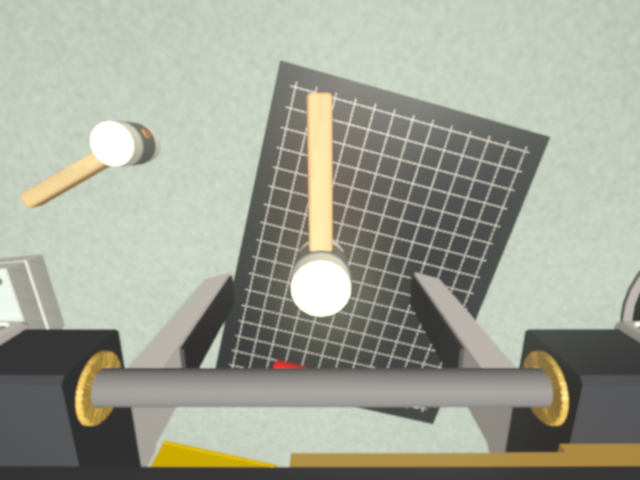

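The wrist view shows the head's top face at about (320.5,286.5), with the handle running up to (319.5,95), in line with the jaws. I'll convert those to positions.

Run:
```python
from h import *
I=cv2.imread("pics/w1.png");h=cv2.cvtColor(I,cv2.COLOR_BGR2HSV)
m=cv2.inRange(I,(215,225,225),(255,255,255));m[:, :270]=0;m[:,370:]=0;m[:240]=0;m[330:]=0
c=max(cv2.findContours(m,0,1)[0],key=cv2.contourArea);cc,r=cv2.minEnclosingCircle(c);H=onz("wrist",*cc,.083)
print(cc,r,H)
m=cv2.inRange(h,(8,60,100),(25,255,255));m[:, :290]=0;m[:,350:]=0;m[240:]=0
c=max(cv2.findContours(m,0,1)[0],key=cv2.contourArea);b=cv2.minAreaRect(c);print(b)
a=onz("wrist",b[0][0],b[0][1],.057);d=H-a;print(a,"yaw",np.degrees(np.arctan2(d[1],d[0])))
p=cv2.fitLine(c,cv2.DIST_L2,0,.01,.01).ravel();q=[onz("wrist",p[2]+s*p[0],p[3]+s*p[1],.057) for s in(-60,60)];d=q[1]-q[0];print("line yaw",np.degrees(np.arctan2(d[1],d[0])),q)
u=(H-a)[:2]/np.linalg.norm((H-a)[:2]);print("grip45",H[:2]-.045*u)
```

```text
(320.4420166015625, 286.9202880859375) 29.70199203491211 [0.5407 0.152  0.083 ]
((319.5, 165.5), (147.0, 27.0), 90.0)
[0.4367 0.1446 0.057 ] yaw 4.069955777354624
line yaw 4.175569124418474 [array([0.3876, 0.1411, 0.057 ]), array([0.4917, 0.1487, 0.057 ])]
grip45 [0.49581348 0.14880615]
```

```bash
python3 -m pendant '[[0.2,0,-4,0,0,0.6,1],[0,0,-4.5,0,0,0,1],[0,0,-4.5,0,0,0,1],[0,0,-3,0,0,0,1],[0,0,-2,0,0,0,1],[0,0,0,0,0,0,1]]' && python3 -m pendant '[[0,0,0,0,0,0,0],[0,0,0,0,0,0,0],[0,0,0,0,0,0,0],[0,0,0,0,0,0,0],[0,0,0,0,0,0,0]]'
```

```text
time: 1.85
tool_pos: [0.4888, 0.1535, 0.0326]
ee_rot: [-3.141, -0.009, -3.061]
wrist_force: [-0.5, 0.2, -0.5]
width: 0.0938
finger_force: 0.0
time: 2.35
tool_pos: [0.4933, 0.1529, 0.0373]
ee_rot: [3.141, 0.002, -3.063]
wrist_force: [0.6, 0.4, -0.3]
width: 0.0574
finger_force: 0.0
```

```bash
python3 -m pendant '[[0,-0.3,0,0,0,0,0.5],[0,0,0,0,0,0,0.5]]' && python3 -m pendant '[[0,0,0,0,0,0,0],[0,0,0,0,0,0,0],[0,0,0,0,0,0,0],[0,0,0,0,0,0,0],[0,0,0,0,0,0,0],[0,0,0,0,0,0,0],[0,0,0,0,0,0,0]]'
```

```text
time: 2.55
tool_pos: [0.4929, 0.1494, 0.0366]
ee_rot: [-3.141, 0.0, -3.063]
wrist_force: [0.3, 0.2, -0.2]
width: 0.0471
finger_force: 0.0
time: 3.25
tool_pos: [0.4927, 0.1496, 0.0364]
ee_rot: [-3.141, -0.0, -3.063]
wrist_force: [-0.6, -1.6, -0.8]
width: 0.0222
finger_force: 29.4
```

```bash
python3 -m pendant '[[0,0,2,0,0,0,0],[0,0,4,0,0,0,0],[0,0,5,0,0,0,0],[0,0,3,0,0,0,0],[0,0,0,0,0,0,0],[0,0,0,0,0,0,0]]'
python3 - <<'E'
from h import *
o=robot.get_obs();print(o["tool_pos"],np.degrees(o["ee_rot"]),o["wrist_force"],o["wrist_torque"])
I=imaging.snapshot("wrist")[:,:,::-1];S=imaging.snapshot("scene")[:,:,::-1]
cv2.imwrite("pics/w2.png",np.hstack([cv2.resize(I,(400,300)),cv2.resize(S[130:370,180:500],(400,300))]))
E
```

```text
time: 3.85
tool_pos: [0.4922, 0.1499, 0.175]
ee_rot: [3.141, -0.002, -3.063]
wrist_force: [-0.3, 0.7, -4.6]
width: 0.0222
finger_force: 29.8
[0.49218939 0.1499319  0.17497145] [ 1.79980375e+02 -1.06645667e-01 -1.75481393e+02] [-0.33734643  0.65729412 -4.5544605 ] [ 0.02574741  0.16111259 -0.02833896]
```

View pics/w2.png

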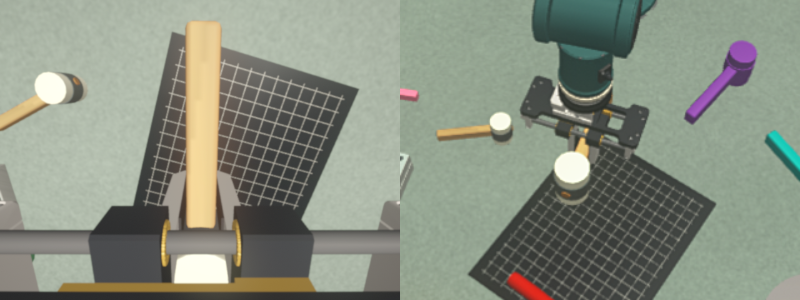

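Run:
```python
from h import *
print("proj scene level head", proj("scene",[.5398,.1537,.2215]))
p=imaging.camera_params("wrist");print(p["camera_matrix"][0][0],"cam z",-(np.array(p["R"]).T@p["t"]),"fwd",np.array(p["R"])[2])
y=np.radians(4.5);u=np.array([np.cos(y),np.sin(y)]);v=np.array([-u[1],u[0]]);H=np.array([.5402,.1537])
for tilt in(0,5,10,15):
  t=np.radians(tilt);out=[]
  for s in(-.119,-.03):   # along handle from grip
    base=np.array([*(H-.048*u),.1835])
    for e in(-.011,.011):
      out.append(proj("wrist",base+np.array([*(u*s*np.cos(t)+u*.014*np.sin(t)),-s*np.sin(t)+.014*np.cos(t)])+np.r_[v*e,0]))
  print(tilt,out)
I=imaging.snapshot("wrist")[:,:,::-1];h=cv2.cvtColor(np.ascontiguousarray(I),cv2.COLOR_BGR2HSV)
m=cv2.inRange(h,(8,60,100),(25,255,255))
for r in(30,34,40,50,60,100,200,260): x=np.where(m[r,250:400])[0]+250;print(r,x.min() if len(x) else 0,x.max() if len(x) else 0)
```

```text
proj scene level head [318.4 261.4]
363.41749424177317 cam z [0.41651915 0.14323783 0.34137576] fwd [ 0.2541332   0.01962721 -0.96697006]
0 [array([292.8,  18.4]), array([355. ,  18.4]), array([296.9, 258.5]), array([349.9, 258.6])]
5 [array([290.4,  13.6]), array([357.7,  13.6]), array([296.5, 263.6]), array([350.3, 263.6])]
10 [array([287.8,  11.5]), array([360.7,  11.5]), array([296.2, 269.1]), array([350.7, 269.2])]
15 [array([284.9,  12.9]), array([364. ,  12.9]), array([295.9, 275.2]), array([351. , 275.3])]
30 0 0
34 304 346
40 298 352
50 297 354
60 296 353
100 296 352
200 296 350
260 297 348
```

```bash
python3 -m pendant '[[0.5,-2.6,0,0,0,0,0],[0.8,-4.6,0,0,0,0,0],[0.9,-4.8,0,0,0,0,0],[0.9,-4.8,0,0,0,0,0],[0.9,-4.8,0,0,0,0,0],[0.9,-4.8,0,0,0,0,0],[0.9,-4.8,0,0,0,0,0],[0.6,-3.4,0,0,0,0,0]]'; python3 -m pendant '[[0,0,0,0,0,0,0],[0,0,0,0,0,0,0],[0,0,0,0,0,0,0]]'
python3 - <<'E'
from h import *
S=imaging.snapshot("scene")[:,:,::-1];T=imaging.snapshot("top")[:,:,::-1]
cv2.imwrite("pics/s3.png",np.hstack([cv2.resize(S[160:310,60:260],(400,300)),cv2.resize(T[120:270,350:550],(400,300))]))
E
```

```text
time: 4.8
tool_pos: [0.5557, -0.199, 0.1731]
ee_rot: [3.14, -0.005, -3.065]
wrist_force: [0.3, -0.3, -3.6]
width: 0.0216
finger_force: 29.9
time: 5.1
tool_pos: [0.5561, -0.195, 0.1747]
ee_rot: [3.139, -0.003, -3.062]
wrist_force: [-0.2, -0.1, -4.0]
width: 0.022
finger_force: 29.9
```

View pics/s3.png

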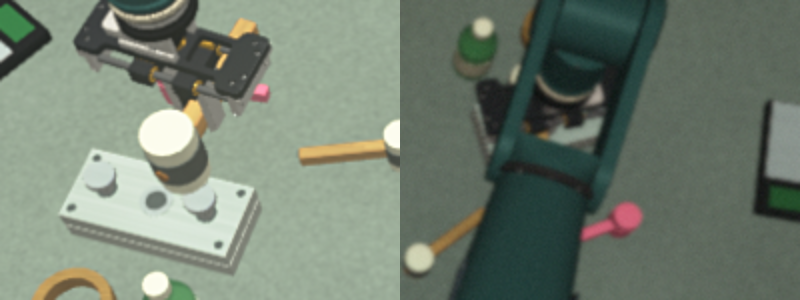

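The mallet hangs above the nearer pin (scene crop: head at (170,150), pin under it at (200,200)). First blow, with moderate depth.

```bash
python3 -m pendant '[[0,0,-2.5,0,0,0,0],[0,0,-5,0,0,0,0]]';  python3 -m pendant '[[0,0,5,0,0,0,0],[0,0,2.5,0,0,0,0],[0,0,0,0,0,0,0]]'
python3 - <<'E'
from h import *
S=imaging.snapshot("scene")[:,:,::-1]
cv2.imwrite("pics/s4.png",cv2.resize(S[200:300,70:210],None,fx=4,fy=4,interpolation=cv2.INTER_CUBIC))
E
```

```text
time: 5.4
tool_pos: [0.5613, -0.1969, 0.1074]
ee_rot: [-3.134, 0.013, -3.061]
wrist_force: [4.6, -2.5, 4.7]
width: 0.0217
finger_force: 30.0
time: 5.7
tool_pos: [0.5581, -0.1955, 0.18]
ee_rot: [-3.138, 0.006, -3.061]
wrist_force: [1.3, -1.1, -1.9]
width: 0.0214
finger_force: 30.0
```

View pics/s4.png

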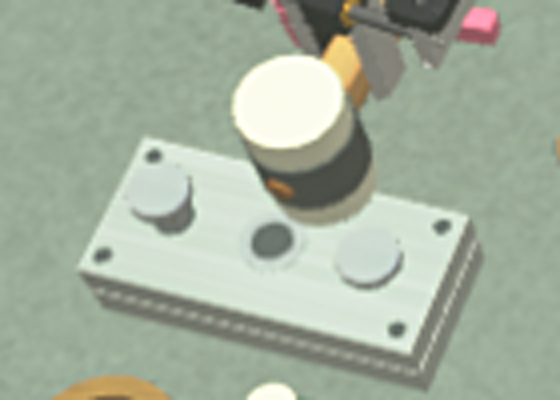

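The blow drove the near pin most of the way: its disc is now at about (369,256) in the crop. I'll strike again, a little deeper.

```bash
python3 -m pendant '[[0,0,-4,0,0,0,0],[0,0,-5,0,0,0,0]]';  python3 -m pendant '[[0,0,5,0,0,0,0],[0,0,4,0,0,0,0],[0,0,0,0,0,0,0]]'; python3 -m pendant '[[0,0,-4,0,0,0,0],[0,0,-5,0,0,0,0]]';  python3 -m pendant '[[0,0,5,0,0,0,0],[0,0,4,0,0,0,0],[0,0,0,0,0,0,0]]'
python3 - <<'E'
from h import *
S=imaging.snapshot("scene")[:,:,::-1]
cv2.imwrite("pics/s5.png",cv2.resize(S[200:300,70:210],None,fx=4,fy=4,interpolation=cv2.INTER_CUBIC))
for z in(.06,.062,.064,.068,.09): print(z,(proj("scene",[.6045,-.192,z])-[70,200])*4)
E
```

```text
time: 5.95
tool_pos: [0.5607, -0.1974, 0.0903]
ee_rot: [-3.135, 0.01, -3.062]
wrist_force: [-1.3, -4.1, 33.9]
width: 0.0219
finger_force: 29.9
time: 6.25
tool_pos: [0.5599, -0.197, 0.1824]
ee_rot: [-3.136, 0.011, -3.062]
wrist_force: [0.8, -0.8, -0.6]
width: 0.0215
finger_force: 30.0
time: 6.45
tool_pos: [0.5611, -0.1977, 0.0905]
ee_rot: [-3.135, 0.011, -3.062]
wrist_force: [0.6, -0.5, -4.0]
width: 0.0222
finger_force: 30.0
time: 6.75
tool_pos: [0.5597, -0.197, 0.1817]
ee_rot: [-3.136, 0.01, -3.062]
wrist_force: [1.4, -0.5, -0.8]
width: 0.0218
finger_force: 30.0
0.06 [367.2 253.2]
0.062 [366.4 251.6]
0.064 [365.6 249.6]
0.068 [364.  246.4]
0.09 [354.8 226.8]
```

View pics/s5.png

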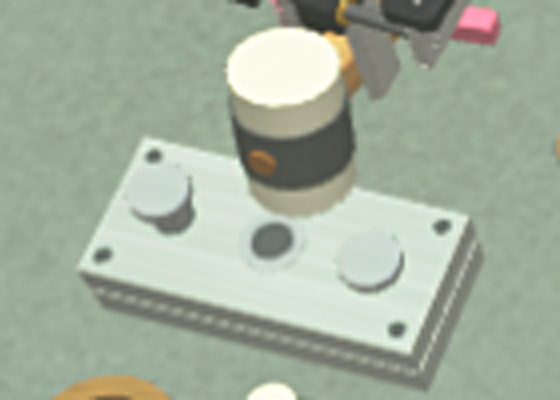

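Run:
```python
from h import *
I=imaging.snapshot("wrist")[:,:,::-1];h=cv2.cvtColor(np.ascontiguousarray(I),cv2.COLOR_BGR2HSV)
m=cv2.inRange(h,(8,60,100),(25,255,255))
for r in(30,40,50,60,70,80,90,100,150,200,260): x=np.where(m[r,250:400])[0]+250;print(r,x.min() if len(x) else 0,x.max() if len(x) else 0)
o=robot.get_obs();y=np.radians(4.5);u=np.array([np.cos(y),np.sin(y),0]);v=np.array([-u[1],u[0],0]);z=np.array([0,0,1.]);g=o["tool_pos"]+.008*z
for d in(0,5,10,15,20,25,30):
  t=np.radians(d);U=np.cos(t)*u+np.sin(t)*z;Z=-np.sin(t)*u+np.cos(t)*z;H=g+.0484*U
  print(d,[((proj("scene",H+s*Z)-[70,200])*4).tolist() for s in(.04,-.04)],"tail",proj("wrist",g-.119*U+.014*Z+.011*v),proj("wrist",g-.119*U+.014*Z-.011*v))
```

```text
30 0 0
40 0 0
50 0 0
60 297 344
70 297 345
80 296 346
90 296 346
100 296 346
150 296 399
200 297 346
260 297 345
0 [[286.0, 93.60000000000002], [325.20000000000005, 176.39999999999998]] tail [354.1  15.9] [292.3  15.8]
5 [[287.20000000000005, 82.79999999999995], [320.0, 177.20000000000005]] tail [351.9  22.5] [294.4  22.5]
10 [[289.20000000000005, 72.39999999999998], [315.20000000000005, 177.20000000000005]] tail [349.9  30.7] [296.4  30.7]
15 [[292.0, 61.60000000000002], [310.4, 176.39999999999998]] tail [348.1  40.2] [298.1  40.2]
20 [[294.79999999999995, 50.39999999999998], [306.0, 174.79999999999995]] tail [346.6  50.6] [299.6  50.5]
25 [[298.4, 39.60000000000002], [302.0, 172.0]] tail [345.2  61.6] [300.9  61.6]
30 [[302.0, 29.200000000000045], [298.4, 168.39999999999998]] tail [343.9  73.1] [302.1  73.1]
```

```bash
python3 -m pendant '[[-0.3,0,0,-0.5,7,0,0],[-0.2,0,0,-0.5,7,0,0],[0,0,0,0,0,0,0],[0,0,0,0,0,0,0]]';  python3 -m pendant '[[0,0,-4,0,0,0,0],[0,0,-5,0,0,0,0]]';  python3 -m pendant '[[0,0,0,0,0,0,0]]'; python3 -m pendant '[[0,0,5,0,0,0,0],[0,0,4,0,0,0,0],[0,0,0,0,0,0,0]]'
cat > tilt.py <<'E'
from h import *
o=robot.get_obs();I=imaging.snapshot("wrist")[:,:,::-1];h=cv2.cvtColor(np.ascontiguousarray(I),cv2.COLOR_BGR2HSV)
m=cv2.inRange(h,(8,60,100),(25,255,255));m[:,:270]=0;m[:,370:]=0;r=np.where((m[:300]>0).sum(1)>30)[0].min()
w=np.where(m[r+15])[0];print("tail row",r,"width",w.max()-w.min(),o["tool_pos"].round(4),np.degrees(o["ee_rot"]).round(1))
S=imaging.snapshot("scene")[:,:,::-1]
np.save("S.npy",S);cv2.imwrite("pics/cur.png",cv2.resize(S[200:300,70:210],None,fx=4,fy=4,interpolation=cv2.INTER_CUBIC))
E
python3 tilt.py; cp pics/cur.png pics/s6.png
```

```text
time: 7.25
tool_pos: [0.5526, -0.196, 0.1746]
ee_rot: [3.138, -0.245, -3.062]
wrist_force: [-0.1, 0.8, -3.5]
width: 0.0217
finger_force: 30.0
time: 7.45
tool_pos: [0.5546, -0.1976, 0.0904]
ee_rot: [-3.138, -0.232, -3.065]
wrist_force: [0.9, -1.0, -3.9]
width: 0.0217
finger_force: 30.0
time: 7.55
tool_pos: [0.5479, -0.1954, 0.082]
ee_rot: [3.136, -0.252, -3.063]
wrist_force: [-0.4, -0.0, -4.3]
width: 0.0219
finger_force: 30.0
time: 7.85
tool_pos: [0.5551, -0.1977, 0.1875]
ee_rot: [-3.135, -0.228, -3.065]
wrist_force: [0.6, -0.4, -2.8]
width: 0.022
finger_force: 30.0
tail row 68 width 45 [ 0.5551 -0.1977  0.1875] [-179.6  -13.  -175.6]
```

View pics/s6.png

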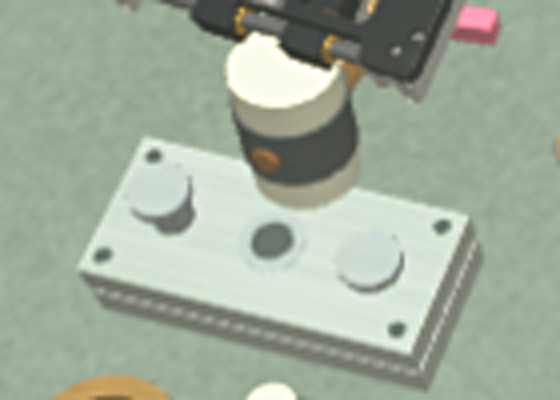

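Run:
```python
from h import *
S=np.load("S.npy");g=cv2.cvtColor(cv2.resize(S[200:300,70:210],None,fx=4,fy=4,interpolation=cv2.INTER_CUBIC),cv2.COLOR_BGR2GRAY)
P=[]
for x,y in[(272,241),(442,227),(397,330),(102,255),(153,156)]:
    r=25 if x==272 else 10
    w=g[y-r:y+r+1,x-r:x+r+1].astype(float);w=np.clip(w.max()*.7-w,0,None);yy,xx=np.mgrid[-r:r+1,-r:r+1]
    px=((x+(w*xx).sum()/w.sum()+.5)/4-.5+70,(y+(w*yy).sum()/w.sum()+.5)/4-.5+200);P.append(onz("scene",*px,.05))
P=np.array(P);print(P)
yv=(P[1]+P[2]-P[3]-P[4]);yv/=np.linalg.norm(yv);C=P.mean(0);print("centre",C,"yaw",np.degrees(np.arctan2(-yv[0],yv[1])))
for s in(1,-1):
  A=C+s*.06*yv
  for z in(.06,.062,.064,.07,.08,.085,.09): print(s,A.round(4),z,((proj("scene",[A[0],A[1],z])-[70,200]+.5)*4-.5).round(1))
u=np.array([np.cos(np.radians(4.5)),np.sin(np.radians(4.5)),0]);z=np.array([0,0,1.]);o=robot.get_obs();R=cv2.Rodrigues(np.array([0,0,0.]))[0]
p=np.radians(13);G=o["tool_pos"]+.008*(np.cos(p)*z+np.sin(p)*u)
for d in(0,5,10,15,20):
  t=np.radians(d);U=np.cos(t)*u+np.sin(t)*z;Z=-np.sin(t)*u+np.cos(t)*z;H=G+.0484*U
  print(d,[((proj("scene",H+s*Z)-[70,200])*4).tolist() for s in(.04,-.04)])
```

```text
[[ 0.6154 -0.2512  0.05  ]
 [ 0.5685 -0.1693  0.05  ]
 [ 0.634  -0.1587  0.05  ]
 [ 0.6623 -0.3327  0.05  ]
 [ 0.597  -0.3431  0.05  ]]
centre [ 0.61544 -0.251    0.05   ] yaw 9.27522152181229
1 [ 0.6058 -0.1918  0.05  ] 0.06 [367.9 256.7]
1 [ 0.6058 -0.1918  0.05  ] 0.062 [367.1 255.1]
1 [ 0.6058 -0.1918  0.05  ] 0.064 [366.3 253.5]
1 [ 0.6058 -0.1918  0.05  ] 0.07 [363.5 247.9]
1 [ 0.6058 -0.1918  0.05  ] 0.08 [359.5 239.1]
1 [ 0.6058 -0.1918  0.05  ] 0.085 [357.5 234.7]
1 [ 0.6058 -0.1918  0.05  ] 0.09 [355.1 230.3]
-1 [ 0.6251 -0.3102  0.05  ] 0.06 [168.3 207.1]
-1 [ 0.6251 -0.3102  0.05  ] 0.062 [167.1 205.5]
-1 [ 0.6251 -0.3102  0.05  ] 0.064 [165.9 203.9]
-1 [ 0.6251 -0.3102  0.05  ] 0.07 [162.7 198.3]
-1 [ 0.6251 -0.3102  0.05  ] 0.08 [157.5 189.5]
-1 [ 0.6251 -0.3102  0.05  ] 0.085 [154.7 184.7]
-1 [ 0.6251 -0.3102  0.05  ] 0.09 [151.9 180.3]
0 [[290.79999999999995, 86.0], [330.0, 169.20000000000005]]
5 [[292.4, 75.20000000000005], [324.79999999999995, 170.0]]
10 [[294.4, 64.79999999999995], [320.0, 170.0]]
15 [[296.79999999999995, 54.0], [315.20000000000005, 169.20000000000005]]
20 [[300.0, 42.799999999999955], [311.20000000000005, 167.20000000000005]]
```

```bash
python3 -m pendant '[[0,0,0,-0.6,8,0,0],[0,0,0,0,0,0,0],[0,0,0,0,0,0,0]]';  python3 -m pendant '[[0,0,-4,0,0,0,0],[0,0,-4.5,0,0,0,0]]';  python3 -m pendant '[[0,0,0,0,0,0,0]]'; python3 -m pendant '[[0,0,0,0,0,0,0]]';python3 -m pendant '[[0,0,5,0,0,0,0],[0,0,3.5,0,0,0,0],[0,0,0,0,0,0,0]]'; python3 tilt.py
```

```text
time: 8.25
tool_pos: [0.5514, -0.1957, 0.1733]
ee_rot: [3.136, -0.388, -3.061]
wrist_force: [0.5, -0.4, -3.0]
width: 0.0216
finger_force: 30.0
time: 8.45
tool_pos: [0.5538, -0.1971, 0.0948]
ee_rot: [-3.14, -0.374, -3.064]
wrist_force: [0.2, -1.0, -3.5]
width: 0.0219
finger_force: 30.0
time: 8.55
tool_pos: [0.5483, -0.1951, 0.087]
ee_rot: [3.134, -0.392, -3.061]
wrist_force: [-1.4, -0.9, -5.1]
width: 0.0219
finger_force: 30.0
time: 8.65
tool_pos: [0.5511, -0.1962, 0.093]
ee_rot: [3.139, -0.384, -3.063]
wrist_force: [1.0, -0.1, -3.9]
width: 0.0216
finger_force: 30.0
time: 8.95
tool_pos: [0.5551, -0.1976, 0.1878]
ee_rot: [-3.135, -0.367, -3.066]
wrist_force: [2.0, 0.1, -2.2]
width: 0.0216
finger_force: 30.0
tail row 71 width 44 [ 0.5551 -0.1976  0.1878] [-179.6  -21.  -175.7]
```

```bash
python3 -m pendant '[[0,0,-5,0,0,0,0],[0,0,-4.6,0,0,0,0]]';  python3 -m pendant '[[0,0,0,0,0,0,0]]'; python3 -m pendant '[[0,0,0,0,0,0,0]]';python3 -m pendant '[[0,0,5,0,0,0,0],[0,0,4.6,0,0,0,0],[0,0,0,0,0,0,0]]'; python3 tilt.py; cp pics/cur.png pics/s7.png
```

```text
time: 9.25
tool_pos: [0.5517, -0.1964, 0.0804]
ee_rot: [3.141, -0.383, -3.063]
wrist_force: [-13.4, -3.1, 71.1]
width: 0.0217
finger_force: 44.5
time: 9.35
tool_pos: [0.5486, -0.1959, 0.076]
ee_rot: [3.136, -0.394, -3.062]
wrist_force: [-0.8, 0.1, -3.1]
width: 0.0219
finger_force: 31.9
time: 9.45
tool_pos: [0.5505, -0.1957, 0.0786]
ee_rot: [3.137, -0.388, -3.062]
wrist_force: [-0.2, -1.1, -3.6]
width: 0.0218
finger_force: 31.9
time: 9.75
tool_pos: [0.5549, -0.1972, 0.1851]
ee_rot: [-3.137, -0.371, -3.065]
wrist_force: [0.1, 0.3, -2.4]
width: 0.022
finger_force: 30.9
tail row 70 width 47 [ 0.5549 -0.1972  0.1851] [-179.7  -21.2 -175.6]
```

View pics/s7.png

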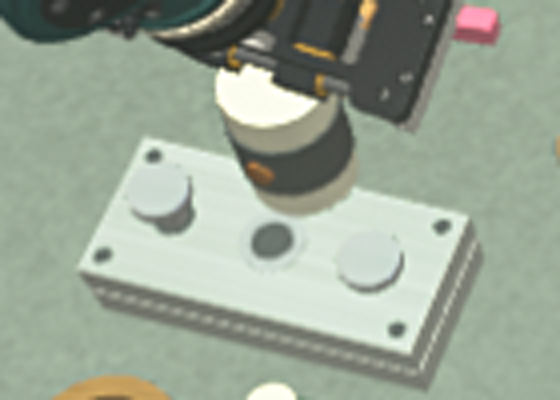

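Run:
```python
from h import *
for z in(.155,.165,.175): print(z,[((proj("scene",[.6058-k,-.192-.08*k,z])-[70,200])*4).round(0).tolist() for k in(0,.01,.02)])
print([((proj("scene",[.6058-k,-.192-.08*k,.245])-[70,200])*4).round(0).tolist() for k in(0,.01,.02)])
```

```text
0.155 [[324.0, 167.0], [334.0, 151.0], [342.0, 136.0]]
0.165 [[320.0, 157.0], [329.0, 141.0], [338.0, 126.0]]
0.175 [[315.0, 147.0], [324.0, 131.0], [334.0, 115.0]]
[[280.0, 72.0], [290.0, 56.0], [300.0, 39.0]]
```

The near pin is home: its disc centre is at (370,258) against (368,257) expected, and a 71 N hit did not move it. The far pin stands at about (158,188) in the crop, so its top is at z≈0.081. I'm moving over it and re-levelling the head.

```bash
python3 -m pendant '[[0.2,-2,0,-0.3,4,0,0],[0.2,-3,0,0,0,0,0],[0.2,-3,0,0,0,0,0],[0.2,-2.5,0,0,0,0,0],[0.1,-1.3,0,0,0,0,0],[0,0,0,0,0,0,0],[0,0,0,0,0,0,0],[0,0,0,0,0,0,0]]'
cat > head.py <<'E'
from h import *
o=robot.get_obs();S=np.ascontiguousarray(imaging.snapshot("scene")[:,:,::-1]);cv2.imwrite("S.png",S)
print(o["tool_pos"].round(4),np.degrees(o["ee_rot"]).round(1))
C=cv2.resize(S[190:300,60:210],None,fx=4,fy=4,interpolation=cv2.INTER_CUBIC);h=cv2.cvtColor(C,cv2.COLOR_BGR2HSV)
for n,lo,hi in(("white",(18,8,150),(42,70,255)),("dark",(0,0,20),(180,110,95)),("badge",(5,110,80),(18,255,255))):
    m=cv2.morphologyEx(cv2.inRange(h,lo,hi),cv2.MORPH_OPEN,np.ones((5,5)))
    for c in sorted(cv2.findContours(m,0,1)[0],key=cv2.contourArea)[::-1][:5]:
        if cv2.contourArea(c)>120:
            x,y,w,hh=cv2.boundingRect(c);print(n,"px",60+x/4,190+y/4,60+(x+w)/4,190+(y+hh)/4,cv2.contourArea(c)/16)
E
python3 head.py
```

```text
time: 10.65
tool_pos: [0.561, -0.3127, 0.1762]
ee_rot: [3.137, -0.456, -3.06]
wrist_force: [-0.1, -0.8, -3.9]
width: 0.0215
finger_force: 30.9
[ 0.561  -0.3127  0.1762] [ 179.8  -26.1 -175.3]
white px 72.5 203.75 97.25 219.5 228.75
white px 131.75 295.75 144.25 300.0 39.15625
white px 105.25 222.5 112.25 232.75 32.15625
white px 97.5 212.0 102.0 219.0 18.6875
white px 60.0 190.0 69.25 198.5 18.125
dark px 60.0 190.0 125.75 234.5 1276.25
dark px 60.0 190.0 65.5 193.75 13.90625
badge px 82.75 227.0 88.75 231.75 15.53125
```

Run:
```python
from h import *
from scipy.optimize import least_squares
y=np.radians(4.7);u=np.array([np.cos(y),np.sin(y),0]);v=np.array([-u[1],u[0],0]);z=np.array([0,0,1.])
obs=np.array([72.5-.4,219.5-.4,85.75-.4,229.4-.4])
def f(p,full=False):
    t=p[3];U=np.cos(t)*u+np.sin(t)*z;Z=-np.sin(t)*u+np.cos(t)*z;H=np.array(p[:3])
    c=np.array([proj("scene",H+.04*Z+.027*(np.cos(a)*U+np.sin(a)*v)) for a in np.linspace(0,6.28,60)])
    return np.r_[c[:,0].min(),c[:,1].max(),proj("scene",H+.0285*U)]
for t in(-10,-5,0,5,10,15):
    s=least_squares(lambda q:f([*q,np.radians(t)])-obs,[.62,-.31,.19],diff_step=1e-3)
    H=s.x;T=np.radians(t);Z=-np.sin(T)*u+np.cos(T)*z
    print(t,"head",H.round(4),"face centre",(H-.04*Z).round(4),s.fun.round(1))
```

```text
-10 head [ 0.6164 -0.3164  0.1896] face centre [ 0.6095 -0.317   0.1502] [-0.5  1.1  1.2 -1. ]Traceback (most recent call last):
  File "<stdin>", line 10, in <module>
    return func(*args, **kwargs)
    result = trf(vector_fun.fun, vector_fun.jac, x0, f0, J0, lb, ub, ftol, xtol,
                 gtol, max_nfev, x_scale, loss_function, tr_solver,
                 tr_options.copy(), verbose, callback=callback_wrapped)
    return trf_no_bounds(
        fun, jac, x0, f0, J0, ftol, xtol, gtol, max_nfev, x_scale,
        loss_function, tr_solver, tr_options, verbose, callback=callback)
    f_new = fun(x_new)
    self._update_fun()
    ~~~~~~~~~~~~~~~~^^
    self.f = self.fun_wrapped(xp_copy(self.x))
             ~~~~~~~~~~~~~~~~^^^^^^^^^^^^^^^^^
    return np.atleast_1d(self.fun(x))
                         ~~~~~~~~^^^
    return self.f(x, *self.args, **self.kwargs)
           ~~~~~~^^^^^^^^^^^^^^^^^^^^^^^^^^^^^^
  File "<stdin>", line 10, in <lambda>
  File "<stdin>", line 7, in f
  File "h.py", line 11, in proj
    p=imaging.camera_params(cam);K=np.array(p["camera_matrix"])
ValueError: time passes only in moves, steps and waits
```

```bash
python3 -m pendant '[[0.6,0.1,0,0,0,0,0],[0,0,0,0,0,0,0],[0,0,-4,0,0,0,0],[0,0,-4.8,0,0,0,0]]';  python3 -m pendant '[[0,0,0,0,0,0,0]]';python3 -m pendant '[[0,0,5,0,0,0,0],[0,0,3.8,0,0,0,0],[0,0,0,0,0,0,0]]'; python3 head.py; python3 tilt.py
```

```text
time: 11.1
tool_pos: [0.5693, -0.314, 0.0916]
ee_rot: [-3.138, -0.447, -3.064]
wrist_force: [5.8, -2.8, 3.0]
width: 0.022
finger_force: 30.9
time: 11.2
tool_pos: [0.5647, -0.3115, 0.082]
ee_rot: [3.132, -0.463, -3.058]
wrist_force: [0.0, 0.6, -4.8]
width: 0.022
finger_force: 30.9
time: 11.5
tool_pos: [0.5691, -0.3142, 0.1869]
ee_rot: [-3.135, -0.442, -3.067]
wrist_force: [0.2, 0.3, -1.7]
width: 0.0221
finger_force: 30.5
[ 0.5691 -0.3142  0.1869] [-179.6  -25.3 -175.7]
white px 67.75 203.0 92.5 219.0 243.4375
white px 131.75 295.75 144.25 300.0 39.53125
white px 101.0 222.5 107.5 231.75 25.90625
white px 93.5 211.75 97.5 218.0 15.25
dark px 60.0 190.0 122.0 234.25 1247.03125
badge px 77.75 226.75 84.0 231.5 16.03125
tail row 69 width 47 [ 0.5686 -0.3138  0.1832] [-179.8  -25.5 -175.6]
```

```bash
cat > pinb.py <<'E'
import cv2,numpy as np
A=cv2.resize(cv2.imread("pics/scene0.png")[225:285,85:145],None,fx=4,fy=4,interpolation=cv2.INTER_CUBIC)
B=cv2.resize(cv2.imread("S.png")[225:285,85:145],None,fx=4,fy=4,interpolation=cv2.INTER_CUBIC)
# disc original at crop (158,188)@[70,200] -> here (98,88)
t=A[88-26:88+22,98-33:98+34]
r=cv2.matchTemplate(B,t,cv2.TM_CCOEFF_NORMED);_,s,_,l=cv2.minMaxLoc(r)
print("disc",l[0]+33+60-0,l[1]+26+100,"score",s)
E
python3 pinb.py
python3 - <<'E'
import cv2
S=cv2.imread("S.png");g=cv2.cvtColor(S,cv2.COLOR_BGR2GRAY)
print(g[232:268:2,96:126:2])
E
```

```text
disc 168 205 score 0.8864667415618896
[[106 142 145 145 146 156 155 155 156 154 153 162 163 158 159]
 [140 141 141 147 156 196 174 164 152 155 156 152 162 162 156]
 [138 140 150 156 174 225 216 225 226 210 179 166 159 164 160]
 [147 156 163 158 208 173  94 170 222 220 222 223 226 209 184]
 [160 155 159 174 220 188 133 203 218 219 221 223 222 221 222]
 [158 160 157 207 215 216 218 218 217 215 213 213 217 219 220]
 [158 156 177 218 217 218 217 215 213 213 214 216 217 216 215]
 [156 156 207 214 214 214 212 208 208 206 207 212 215 214 213]
 [160 177 219 216 216 209 208 208 208 207 208 205 215 219 218]
 [160 217 215 216 212 204 204 205 205 207 208 210 158 218 216]
 [175 214 211 212 207 205 205 205 204 205 204 206 130 220 217]
 [218 213 212 211 204 207 207 207 205 205 208 169 155 220 218]
 [217 213 213 214 207 195 211 210 211 212 170 111 211 215 216]
 [218 218 219 216 216 169 147 161 160 124 123 211 217 216 214]
 [216 215 214 215 218 221 212 176 169 183 216 214 213 213 213]
 [124 206 216 214 214 215 215 218 220 221 220 218 216 213 213]
 [110 203 216 215 214 214 214 215 215 215 215 217 219 222 220]
 [217 214 213 213 215 216 216 215 215 214 215 216 217 216 217]]
```

The far pin has come down to about (168,205), against (169,208) expected when home, so it is a few mm short. I'll hit it harder.

```bash
python3 -m pendant '[[0,0,-4.8,0,0,0,0],[0,0,-4.8,0,0,0,0]]';  python3 -m pendant '[[0,0,5,0,0,0,0],[0,0,4.6,0,0,0,0],[0,0,0,0,0,0,0]]'; python3 head.py >/dev/null; python3 tilt.py; python3 pinb.py;  python3 -m pendant '[[0,0,-5,0,0,0,0],[0,0,-4.8,0,0,0,0]]';  python3 -m pendant '[[0,0,5,0,0,0,0],[0,0,4.8,0,0,0,0],[0,0,0,0,0,0,0]]'; python3 head.py>/dev/null; python3 tilt.py; python3 pinb.py
```

```text
time: 11.85
tool_pos: [0.5671, -0.3131, 0.0793]
ee_rot: [3.139, -0.453, -3.062]
wrist_force: [0.9, -0.7, -0.2]
width: 0.022
finger_force: 31.3
time: 12.15
tool_pos: [0.5674, -0.3137, 0.1816]
ee_rot: [-3.139, -0.45, -3.065]
wrist_force: [0.0, -0.8, -2.7]
width: 0.0222
finger_force: 31.0
tail row 76 width 47 [ 0.5676 -0.3135  0.1792] [-180.   -25.8 -175.5]
disc 169 206 score 0.8813264966011047
time: 12.5
tool_pos: [0.567, -0.313, 0.0762]
ee_rot: [3.139, -0.454, -3.062]
wrist_force: [0.3, 0.4, -6.1]
width: 0.0222
finger_force: 30.9
time: 12.8
tool_pos: [0.5684, -0.3141, 0.1823]
ee_rot: [-3.138, -0.447, -3.066]
wrist_force: [1.0, 0.3, -1.5]
width: 0.022
finger_force: 31.6
tail row 76 width 47 [ 0.568  -0.3137  0.1788] [-180.   -25.8 -175.5]
disc 169 206 score 0.8834976553916931
```

```bash
python3 -m pendant '[[0,0,0,-0.5,6,0,0],[0,0,0,0,0,0,0],[0,0,-5,0,0,0,0],[0,0,-4.6,0,0,0,0]]';  python3 -m pendant '[[0,0,5,0,0,0,0],[0,0,4.6,0,0,0,0],[0,0,0,0,0,0,0]]'; python3 head.py >/dev/null; python3 tilt.py; python3 pinb.py;  python3 -m pendant '[[0,0,-5,0,0,0,0],[0,0,-5,0,0,0,0]]';  python3 -m pendant '[[0,0,5,0,0,0,0],[0,0,5,0,0,0,0],[0,0,0,0,0,0,0]]'; python3 head.py; python3 tilt.py; python3 pinb.py
python3 - <<'E'
import cv2
g=cv2.cvtColor(cv2.imread("S.png"),cv2.COLOR_BGR2GRAY)
print("B");print(g[250:264,106:115]);print("A");print(g[262:277,156:166])
E
```

```text
time: 13.35
tool_pos: [0.567, -0.3131, 0.0785]
ee_rot: [3.14, -0.558, -3.063]
wrist_force: [18.6, 0.3, 119.8]
width: 0.0222
finger_force: 102.5
time: 13.65
tool_pos: [0.5684, -0.3141, 0.1837]
ee_rot: [-3.136, -0.548, -3.068]
wrist_force: [0.7, -0.2, -2.2]
width: 0.0218
finger_force: 32.1
tail row 80 width 46 [ 0.568  -0.3138  0.1799] [-179.9  -31.6 -175.6]
disc 169 206 score 0.8853977918624878
time: 14.0
tool_pos: [0.5657, -0.3132, 0.0768]
ee_rot: [3.141, -0.563, -3.065]
wrist_force: [15.6, 7.3, 342.1]
width: 0.0218
finger_force: 220.5
time: 14.3
tool_pos: [0.5681, -0.314, 0.1822]
ee_rot: [-3.137, -0.552, -3.067]
wrist_force: [0.0, -0.0, -3.4]
width: 0.0221
finger_force: 32.8
[ 0.5681 -0.314   0.1822] [-179.7  -31.6 -175.7]
white px 66.75 209.75 89.75 224.5 198.28125
white px 131.75 295.75 144.25 300.0 39.21875
white px 101.5 226.0 107.25 236.0 29.25
white px 92.5 218.25 96.5 222.5 9.78125
dark px 60.0 190.0 121.0 238.75 1676.03125
badge px 77.75 231.75 83.75 236.5 14.0625
tail row 82 width 47 [ 0.5677 -0.3136  0.1782] [-180.   -31.8 -175.6]
disc 169 206 score 0.8852326273918152
B
[[
[... 492 characters left out ...]
222 224 224]
 [217 217 217 217 217 218 218 218 219]]
A
[[208 207 210 210 211 211 211 211 211 212]
 [208 208 208 209 209 209 208 209 211 211]
 [209 209 209 209 209 207 206 208 207 208]
 [208 209 209 209 208 208 207 208 207 207]
 [209 210 210 209 208 209 209 208 207 208]
 [211 211 211 211 210 210 209 209 209 210]
 [207 214 214 212 212 212 211 212 212 212]
 [188 209 214 214 215 215 215 216 216 206]
 [177 176 189 201 206 208 210 205 190 166]
 [199 153 142 156 161 164 166 156 125 113]
 [224 201 174 143 124 120 121 131 130 158]
 [226 227 226 204 185 181 179 189 190 218]
 [223 225 226 227 227 228 227 226 224 223]
 [222 222 223 224 224 226 226 225 226 224]
 [221 221 222 222 222 222 223 223 224 224]]
```

Both pins are down: neither disc shifted under the last hits. The last blow was too hard, though: the wrist force read 342 N, over the 120 N limit. I'm carrying on to put the mallet back.

```bash
python3 -m pendant '[[-0.8,2.5,0,0,0,0,0],[-0.8,4.6,0,0,0,0,0],[-0.8,4.6,0,0,0,0,0],[-0.8,4.6,0,0,0,0,0],[-0.8,4.6,0,0,0,0,0],[-0.8,4.6,0,0,0,0,0],[-0.8,4.6,0,0,0,0,0],[-0.8,4.6,0,0,0,0,0]]'; python3 -m pendant '[[-0.8,4.6,0,0,0,0,0],[-0.5,4.6,0,0,0,0,0],[-0.2,2.0,0,0,0,0,0],[0,0,-3,0,0,0,0],[0,0,-3,0,0,0,0],[0,0,-3,0,0,0,0],[0,0,-2,0,0,0,0],[0,0,0,0,0,0,0]]'; python3 -m pendant '[[0,0,0,0,0,0,0],[0,0,0,0,0,0,0],[0,0,0,0,0,0,0]]'
python3 - <<'E'
from h import *
o=robot.get_obs();print(o["tool_pos"],o["wrist_force"])
T=imaging.snapshot("scene")[:,:,::-1];h=cv2.cvtColor(np.ascontiguousarray(T),cv2.COLOR_BGR2HSV)
m=cv2.inRange(h,(18,5,150),(45,70,255));m[:, :270]=0;m[:,370:]=0;m[:220]=0;m[340:]=0
for c in sorted(cv2.findContours(m,0,1)[0],key=cv2.contourArea)[::-1][:3]: print(cv2.boundingRect(c),cv2.contourArea(c))
m=cv2.inRange(h,(5,110,80),(18,255,255));m[:, :270]=0;m[:,370:]=0;m[:220]=0;m[340:]=0
for c in sorted(cv2.findContours(m,0,1)[0],key=cv2.contourArea)[::-1][:3]: print("wood/badge",cv2.boundingRect(c),cv2.contourArea(c))
E
```

```text
time: 15.25
tool_pos: [0.5004, 0.0356, 0.172]
ee_rot: [3.138, -0.568, -3.063]
wrist_force: [1.0, -0.4, -3.8]
width: 0.0215
finger_force: 31.7
time: 16.05
tool_pos: [0.4829, 0.1451, 0.0594]
ee_rot: [3.141, -0.575, -3.064]
wrist_force: [-0.5, -0.5, -4.7]
width: 0.0222
finger_force: 31.2
time: 16.35
tool_pos: [0.4885, 0.1459, 0.0675]
ee_rot: [3.139, -0.558, -3.063]
wrist_force: [0.5, 0.0, -3.6]
width: 0.0216
finger_force: 31.2
[0.48853819 0.14589064 0.06753446] [ 0.45362559  0.03129493 -3.62992234]
(293, 257, 13, 5) 32.5
(283, 250, 3, 1) 0.0
(310, 262, 1, 1) 0.0
```

```bash
python3 -m pendant '[[0,0,-1,0,0,0,0],[0,0,-1,0,0,0,0],[0,0,-0.8,0,0,0,0],[0,0,0,0,0,0,0],[0,0,0,0,0,0,0]]'; python3 -m pendant '[[0,0,-0.3,0,0,0,0],[0,0,0,0,0,0,0]]'; python3 -m pendant '[[0,0,-0.3,0,0,0,0],[0,0,0,0,0,0,0]]'; python3 tilt.py
```

```text
time: 16.9
tool_pos: [0.4874, 0.1458, 0.038]
ee_rot: [3.139, -0.561, -3.063]
wrist_force: [1.2, -0.6, -4.0]
width: 0.0222
finger_force: 31.2
time: 17.1
tool_pos: [0.4879, 0.1458, 0.0354]
ee_rot: [3.139, -0.56, -3.063]
wrist_force: [-0.3, -0.7, -2.8]
width: 0.0222
finger_force: 31.2
time: 17.3
tool_pos: [0.4877, 0.1458, 0.0322]
ee_rot: [3.139, -0.56, -3.063]
wrist_force: [-0.8, 0.3, -3.5]
width: 0.0219
finger_force: 31.2
tail row 82 width 46 [0.4877 0.1458 0.0322] [ 179.9  -32.1 -175.5]
```

```bash
python3 -m pendant '[[0,0,-0.3,0,0,0,0],[0,0,0,0,0,0,0]]'; python3 -m pendant '[[0,0,-0.3,0,0,0,0],[0,0,0,0,0,0,0]]'; python3 -m pendant '[[0,0,-0.2,0,0,0,0],[0,0,0,0,0,0,0]]'
```

```text
time: 17.6
tool_pos: [0.4876, 0.1458, 0.0291]
ee_rot: [3.139, -0.561, -3.063]
wrist_force: [0.0, 0.1, -4.4]
width: 0.022
finger_force: 31.2
time: 17.8
tool_pos: [0.4875, 0.1458, 0.026]
ee_rot: [3.139, -0.561, -3.063]
wrist_force: [0.6, -0.9, -4.3]
width: 0.0216
finger_force: 31.2
time: 18.0
tool_pos: [0.4879, 0.1458, 0.0251]
ee_rot: [3.139, -0.56, -3.063]
wrist_force: [-0.1, -0.1, -2.1]
width: 0.022
finger_force: 31.7
```

```bash
python3 -m pendant '[[0,0,-0.1,0,0,0,0],[0,0,0,0,0,0,0.5],[0,0,0,0,0,0,0.6],[0,0,0,0,0,0,0.8],[0,0,0,0,0,0,0.8],[0,0,0,0,0,0,0.8],[0,0,0,0,0,0,0.8]]'; python3 -m pendant '[[0,0,1,0,0,0,0.8],[0,0,2,0,0,0,0.8],[0,0,4,0,0,0,0.8],[0,0,4,0,0,0,0.8],[-2,0,4,0,0,0,0.8],[-4,0,2,0,0,0,0.8],[-4,0,0,0,0,0,0.8],[-4,0,0,0,0,0,0.8]]'
python3 - <<'E'
from h import *
S=np.ascontiguousarray(imaging.snapshot("scene")[:,:,::-1]);cv2.imwrite("S.png",S);h=cv2.cvtColor(S,cv2.COLOR_BGR2HSV)
for n,lo,hi in(("white",(15,5,150),(45,90,255)),("handle",(8,90,80),(25,255,255))):
    m=cv2.inRange(h,lo,hi);m[:, :280]=0;m[:,370:]=0;m[:225]=0;m[330:]=0
    for c in sorted(cv2.findContours(m,0,1)[0],key=cv2.contourArea)[::-1][:2]: print(n,cv2.minAreaRect(c),cv2.contourArea(c),onz("scene",*cv2.minEnclosingCircle(c)[0],.083 if n=="white" else .057))
A=cv2.imread("pics/scene0.png")
for n,b in dict(screwdriver=(255,340,345,410),glue=(125,285,170,340),tape=(70,290,122,338)).items():
    print(n,"mean diff",np.abs(A[b[1]:b[3],b[0]:b[2]].astype(int)-S[b[1]:b[3],b[0]:b[2]]).mean().round(1))
E
python3 pinb.py
```

```text
time: 18.7
tool_pos: [0.4879, 0.1458, 0.0233]
ee_rot: [3.139, -0.56, -3.063]
wrist_force: [0.6, 0.0, -0.5]
width: 0.0662
finger_force: 0.0
time: 19.5
tool_pos: [0.347, 0.1459, 0.1951]
ee_rot: [3.139, -0.556, -3.063]
wrist_force: [0.5, 0.3, -0.3]
width: 0.0753
finger_force: 0.0
white ((314.0, 299.5), (23.0, 26.0), 90.0) 475.5 [0.5565 0.1517 0.083 ]
white ((359.0, 275.0), (0.0, 0.0), 0.0) 0.0 [0.4655 0.2152 0.083 ]
handle ((331.25201416015625, 265.9071044921875), (11.803242683410645, 53.9774055480957), 23.025493621826172) 539.0 [0.4569 0.151  0.057 ]
handle ((308.7000427246094, 318.60003662109375), (6.260990142822266, 3.130495071411133), 26.56505012512207) 14.0 [0.5882 0.1546 0.057 ]
screwdriver mean diff 4.6
glue mean diff 6.0
tape mean diff 6.4
disc 169 206 score 0.8828232288360596
```

```bash
python3 - <<'E'
import cv2,numpy as np
A,S=cv2.imread("pics/scene0.png"),cv2.imread("S.png")
print("background diff",np.abs(A[400:470,300:420].astype(int)-S[400:470,300:420]).mean())
for n,b in dict(screwdriver=(255,340,345,410),glue=(125,285,170,340),tape=(70,290,122,338)).items():
    a,s=[cv2.cvtColor(i[b[1]:b[3],b[0]:b[2]],cv2.COLOR_BGR2GRAY).astype(np.float32) for i in(A,S)];print(n,cv2.phaseCorrelate(a,s))
E
python3 -m pendant '[[0,0,0,0,0,0,0.8],[0,0,0,0,0,0,0.8],[0,0,0,0,0,0,0.8]]' && python3 -c "
from bench import robot
print(robot.close_job())"
```

```text
background diff 6.463928571428571
screwdriver ((-0.0015031773277982552, -0.02289993230167653), 0.9969637062078641)
glue ((0.5169384306353848, 0.003178204239365101), 0.9937098493840959)
tape ((0.012985741663111838, 0.0035922877526104458), 0.997343150001985)
time: 19.85
tool_pos: [0.3491, 0.1459, 0.1939]
ee_rot: [3.139, -0.559, -3.063]
wrist_force: [-0.1, -0.9, -0.6]
width: 0.0749
finger_force: 0.0
the job is handed in; nothing more can be done
None
```

I handed the job in at about 20 s, but it probably fails: my last blow on the far pin, at full depth, read 342 N at the wrist against the 120 N limit; otherwise both pins look home to about 1–2 mm in the camera image, the mallet stands released on the mat, and the screwdriver, bottle and tape ring show no clear movement (bottle image shift 0.5 px, the others under 0.03 px).

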